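Put away the pattern blocks

ROBOT

A 6-joint arm with a two-finger parallel gripper is mounted at the origin on the work surface. World frame = base frame: x ahead of the robot, y to its left, z up, the work surface at z = 0. Lengths are in m, angles in rad, forces in N, time in s.
With the tool pointing down it reaches from about 0.2 to 0.875 m from the base axis. Payload 3.4 kg.
Tool frame: the origin (TCP) lies between the finger pads; the fingertips stand 25 mm ahead of it and the grasp point (between the pads) lies 6 mm ahead of it (r.nose_length is the z of the fingertips in the tool frame, in m); z points along the fingers, x is the direction in which the jaws open and shut, and the axes are right-handed (so a half turn about z gives the same grasp; the last joint's range is limited). The gripper opens to 94 mm and grips with 3 to 60 N. Pads are 16 mm wide; open, the fingers measure 119 mm over their backs; the gripper's body (75 mm by 177 mm) begins 78 mm behind the grasp point.
Start: joints at [-1.33, 0.276, 1.505, -0, 1.361, -0.121], TCP at [0.204, -0.538, 0.23] pointing down, gripper open.
Joint ranges: [-2.89, 2.89], [-0.75, 2.08], [0.22, 2.7], [-1.18, 4.32], [0.11, 2.71], [-2.7, 2.7]. Speed limits (rad/s): [2.57, 2.57, 3.14, 3.14, 3.14, 3.14].

INTERFACE

Orientations are given as a unit quaternion [w, x, y, z].
In Python, from plant import r, gripper_to, inverse_kinematics, vision, models, telemetry gives the robot as it stands. Calls block until the motion is done:
- r.move_to(position, orientation): joint-space move of the TCP to a pose.
- r.move_l(position, rot=None, vel=0.15, guard=None): straight line of the TCP; rot=None keeps the orientation; vel is the mean speed in m/s. With guard (N) it stops when the force on the tool has changed by that much, and returns True; else False.
- r.movej(angles): joint-space move.
- gripper_to(opening, f_grip=None): finger opening in m; f_grip is the grip in N (None keeps the last); returns when the fingers have stopped.
- r.hold(seconds).
- inverse_kinematics(position, orientation): joint angles nearest the present ones, or None.
- vision.snapshot(name): name is "scene" or "top" or "wrist"; returns the picture (384x512x3 uint8, red, green, blue); there is no depth.
- vision.get_calibration(name): a dict with "fx", "fy", "cx", "cy" (pixels), "position" and "orientation" of the camera in the world. Camera axes: x right, y down, z forward; pixel columns grow to the right and rows downward; lengths in m; the calibration is good to about 2 mm. A picture is of the moment at which its call begins: read the wrist's pose just before it. get_calibration takes no time and is no camera call; for the wrist camera it gives the pose at the moment of the call.
A pose or a line that the arm cannot do raises r.PlanningError and nothing moves.
- r.sign_off(): hands the job in, once; it reports no verdict.
Trained networks look in the newest picture that a camera, given by its name, has taken for a name from the list of things; names that differ only in an ending like _2 or _b are one class to them, and where a whole thing is asked for, a point or a joint stands for the part that bears it (a point fixed in the world has none). Each returns a list of dicts, best first, with "score" (0 to 1); they miss things now and then, are a little off and sometimes report something else, mostly with a low value. They report only what shows in the picture. A call takes as long as a camera call. They do not tell look-alikes from the thing itself.
- models.boxes_of(thing, camera): "at" ([x, y, z] in m, in world coordinates, good to about 4 mm: the middle of the surface that is visible of it).
- models.regions_of(thing, camera): "pixels" (384x512 bool, what is visible of it).
- models.mark_of(thing, camera): "at" ([x, y, z] in m, in world coordinates, good to about 4 mm: a listed point, or the origin of a listed thing).
Readings, each from a call of its own:
- telemetry.current_t(): time.
- telemetry.current_joints(): joint angles.
- telemetry.current_dq(): joint speeds.
- telemetry.current_joint_efforts(): joint torques, N m.
- telemetry.current_ee_pos(): TCP position.
- telemetry.current_tool_rot(): TCP orientation.
- telemetry.current_wrist_force(): force on the tool from outside, world axes, zero at the start.
- telemetry.current_torque(): the same for the moment, N m.
- telemetry.current_opening(): finger opening in m.
Only numpy, scipy, OpenCV 4.12 (cv2) and the standard library are available. Lean on these libraries where they do the work, as an engineer would, in place of code of your own. Each camera call takes 0.05 s, during which the arm holds its last target. There are 200 camera calls.

TASK

Put away the wooden pattern blocks: swing the case's latch aside and open its lid right up, put every short block inside, then shut the lid and swing the latch upright again over it. The long blocks do not fit in the case: lay each one lengthwise along the middle of a drying-rack batten that is still free, resting level and stable, before or after the case work. Leave the tile already drying on the rack, and the small dish and jar among the blocks, where they are.

Things in the scene. Friction and masses are not known exactly. Their poses are not given: they have to be found in the camera images.
- case: fixed plywood case with a hinged lid, outside 138 (its x) x 240 (its y) x 70 mm high without the lid, walls 7 mm, floor 6 mm (inside 124 x 226 x 64 mm deep); origin at the centre of its underside, x from the front wall (towards the robot, with the latch) to the hinge at the back, y along its length, z up. It stands on the left or the right side of the bench, turned by up to 0.12 rad
- case_floor (a point): centre of the inside floor of the case, 6 mm above the table, axes as the case
- lid (a joint): hinge angle of the lid, rad: 0 shut, 1.57 upright, stop at 1.75. The front edge swings up and away from the robot. The hinge is stiff (0.32 N m); the lid (8 mm thick, 0.35 kg, reaching 138 mm from hinge to front edge) stays at whatever angle it is left. A small tongue on its front edge is held down by the latch until swung aside; upright, its edge is 210 mm above the table
- lid_hinge (a point): middle of the lid's hinge line, fixed on the case: 69 mm behind the case's centre and 70 mm above the table; the hinge line runs along the case's y
- lid_bar (a point): middle of the round steel bar handle on the lid's top: bar 12 mm thick, 90 mm long along the case's y, its axis 45 mm above the lid's top face; in the lid's frame it lies 122 mm from the hinge line towards the front edge and 53 mm above it (lid shut). It turns with the lid, and is on the far side of the upright lid
- latch (a joint): angle of the latch lever, rad: 0 upright (lid held shut), stop at 1.5 (swung aside, free). It swings in the plane of the front wall, its knob end going towards the case's +y; the lid is free above about 0.45; it stays where it is left (about 0.07 N m)
- latch_pivot (a point): pivot of the latch lever on the middle of the case's front wall, 90 mm in front of the case's centre, 45 mm above the table; its axis runs along the case's x
- latch_knob (a point): middle of the round black knob on the latch lever's end, 75 mm from the pivot: 16 mm thick, 22 mm long along the case's x, sticking out to the front (its middle 14 mm in front of the lever, which is 6 mm thick and 16 mm wide); it can be pinched from above along the case's y
- rack: fixed wooden drying rack, on the other side of the bench from the case, turned by up to 0.12 rad: three narrow raised battens side by side, each 120 mm long along the rack's x, 24 mm wide, its top 70 mm above the table, 105 mm apart along the rack's y; each on two posts joined by flat 8 mm feet; origin at the centre of the underside, z up
- batten_a (a point): centre of the top of the first, at the rack's y = -105 mm batten, axes as the rack (x along the batten)
- batten_b (a point): centre of the top of the middle batten, axes as the rack (x along the batten)
- batten_c (a point): centre of the top of the last, at the rack's y = +105 mm batten, axes as the rack (x along the batten)
- tile_a: white bisque tile 110 x 55 x 12 mm lying on batten_a; one of the three tiles is there, the others are absent; origin at the centre of its underside, x along its length. It is drying: leave it where it is (within 30 mm)
- tile_b: white bisque tile 110 x 55 x 12 mm lying on batten_b; one of the three tiles is there, the others are absent; origin at the centre of its underside, x along its length. It is drying: leave it where it is (within 30 mm)
- tile_c: white bisque tile 110 x 55 x 12 mm lying on batten_c; one of the three tiles is there, the others are absent; origin at the centre of its underside, x along its length. It is drying: leave it where it is (within 30 mm)
- short_1: short wooden pattern block 60 (x) x 40 (y) x 36 (z) mm, about 70 g, lying on the table in front of the case and rack; two or three are there; origin at its centre
- short_2: short wooden pattern block 60 (x) x 40 (y) x 36 (z) mm, about 70 g, lying on the table in front of the case and rack; two or three are there; origin at its centre
- short_3: short wooden pattern block 60 (x) x 40 (y) x 36 (z) mm, about 70 g, lying on the table in front of the case and rack; two or three are there; origin at its centre
- long_1: long wooden pattern block 150 (x) x 36 (y) x 30 (z) mm, about 120 g, lying near the left or right edge of the bench; one or two are there; origin at its centre
- long_2: long wooden pattern block 150 (x) x 36 (y) x 30 (z) mm, about 120 g, lying near the left or right edge of the bench; one or two are there; origin at its centre
- dish: small white open bowl, 68 mm across, 26 mm high, standing among the blocks; origin at the centre of its underside; not part of the job, leave it where it is (within 60 mm)
- pot: small white lidded jar, 56 mm across, 36 mm high, standing among the blocks; origin at the centre of its underside; not part of the job, leave it where it is (within 60 mm)
Mind the look-alikes: they are no part of the job. Leave any green or red look-alike of the short_3 alone.

How it is judged:
By the outcome, as a careful person would: the job done as asked, in the order asked, and still so for the second after the job is handed in, with the robot touching nothing.
Of short_1, short_2, short_3 only 2 to 3 are there at a start; the rules pass over those that are not, and their reading is None.
Of long_1, long_2 only 1 to 2 are there at a start; the rules pass over those that are not, and their reading is None.
Of tile_a, tile_b, tile_c only 1 to 1 are there at a start; the rules pass over those that are not, and their reading is None.
At some moment in a run one of short_1, short_2, short_3 may be knocked a few centimetres aside while the robot is not near it.
Once in a run the grip may slacken for a moment while it holds something.
It also fails if it takes over 210 s, if anything falls off the work surface, if the arm or the gripper's body presses on something with over 40 N, if the wrist force passes 120 N, or if a joint passes its speed limit or range.

## Working session

There is one attempt and no reset: what is moved stays moved. The work goes in short steps, each a Python script; the robot and the scene stay as the last script left them, time stands still between calls to the robot, and variables do not carry over. Pictures are saved under pics/ and viewed, about 12 in all and at most 16, crops included, and the job is handed in when it is done.

```bash
ls; mkdir -p pics; python3 - <<'E'
from plant import r, vision, models, telemetry
import cv2, numpy as np
for c in ["top","scene"]:
    im=vision.snapshot(c); cv2.imwrite(f"pics/{c}0.png",cv2.cvtColor(im,cv2.COLOR_RGB2BGR))
    k=vision.get_calibration(c); print(c,{a:np.round(b,3) for a,b in k.items()})
    for t in ["case","case_floor","lid_hinge","lid_bar","latch_pivot","latch_knob","rack","batten_a","tile_a","short_1","long_1","dish","pot"]:
        print(t,[(np.round(d["at"],3).tolist(),round(d["score"],2)) for d in models.mark_of(t,c)])
print(telemetry.current_t())
E
```

```text
pics
top {'fx': np.float64(378.616), 'fy': np.float64(378.616), 'cx': np.float64(256.691), 'cy': np.float64(198.355), 'position': array([ 0.417, -0.013,  1.106]), 'orientation': array([-0.019,  0.716, -0.698,  0.021])}
case [([0.571, 0.212, -0.0], 0.91), ([0.58, -0.123, 0.069], 0.24)]
case_floor []
lid_hinge [([0.644, 0.204, 0.07], 0.8), ([0.588, -0.22, 0.07], 0.17)]
lid_bar [([0.524, 0.217, 0.123], 0.74)]
latch_pivot [([0.484, 0.222, 0.045], 0.67), ([0.471, 0.228, 0.119], 0.4)]
latch_knob [([0.472, 0.229, 0.118], 0.61)]
rack [([0.586, -0.223, 0.0], 0.64), ([0.571, 0.214, 0.0], 0.22)]
batten_a [([0.594, -0.327, 0.067], 0.85), ([0.577, -0.127, 0.07], 0.73), ([0.587, -0.222, 0.07], 0.61)]
tile_a []
short_1 [([0.288, -0.209, 0.018], 0.91), ([0.361, -0.301, 0.017], 0.8), ([0.347, -0.008, 0.018], 0.75), ([0.451, -0.014, 0.022], 0.58), ([0.359, 0.304, 0.018], 0.57), ([0.566, 0.004, 0.022], 0.51)]
long_1 [([0.493, 0.455, 0.014], 0.96), ([0.508, -0.441, 0.012], 0.81)]
dish [([0.406, -0.127, 0.003], 0.95), ([0.364, -0.302, 0.017], 0.51)]
pot [([0.389, 0.154, -0.001], 0.57)]
scene {'fx': np.fl
[... 542 characters left out ...]
0.221, 0.123], 0.65)]
rack [([0.588, -0.219, 0.0], 0.6), ([0.504, -0.438, 0.015], 0.19)]
batten_a [([0.581, -0.116, 0.069], 0.9), ([0.598, -0.324, 0.074], 0.63)]
tile_a [([0.366, 0.3, 0.019], 0.69), ([0.593, -0.329, 0.068], 0.63)]
short_1 [([0.363, -0.304, 0.017], 0.86), ([0.452, -0.015, 0.017], 0.75), ([0.351, -0.007, 0.018], 0.69), ([0.365, 0.302, 0.02], 0.66), ([0.291, -0.211, 0.018], 0.66), ([0.563, 0.0, 0.016], 0.52), ([0.519, 0.216, 0.127], 0.38), ([0.392, 0.146, 0.002], 0.17)]
long_1 [([0.507, -0.436, 0.012], 0.86), ([0.487, 0.457, 0.014], 0.75), ([0.584, -0.118, 0.069], 0.34), ([0.485, 0.224, 0.042], 0.19)]
dish [([0.403, -0.13, -0.006], 0.64)]
pot [([0.388, 0.146, 0.003], 0.71)]
1.4
```

```bash
python3 - <<'E'
import cv2
a=cv2.imread("pics/top0.png"); cv2.imwrite("pics/top0b.png",cv2.resize(a,(800,600),interpolation=cv2.INTER_CUBIC))
E
```

```text
(no output)
```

View pics/top0b.png

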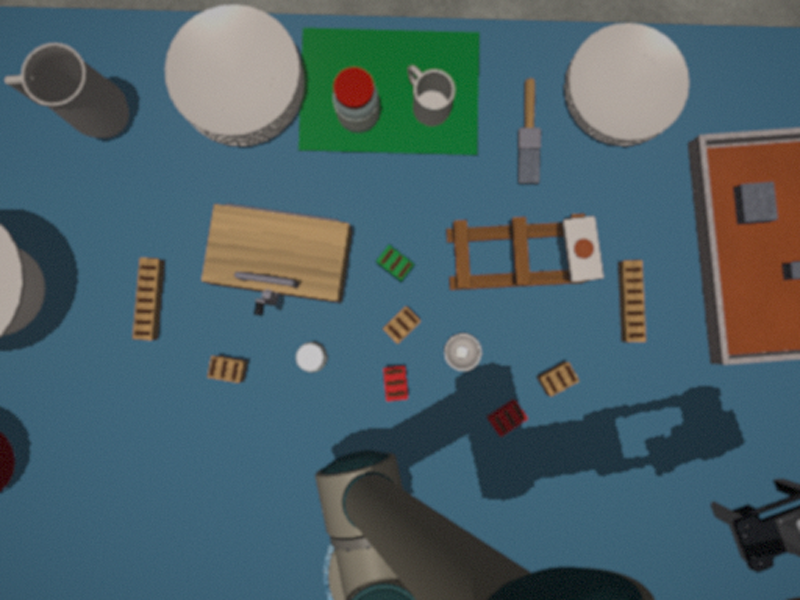

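View pics/scene0.png

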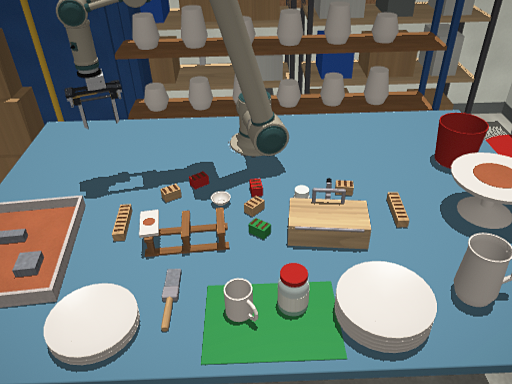

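```bash
cat > h.py <<'E'
from plant import r, gripper_to, inverse_kinematics, vision, models, telemetry
import numpy as np, cv2
from scipy.optimize import minimize
from scipy.spatial.transform import Rotation as Rot
def proj(k,P):
    w,x,y,z=k["orientation"]; q=Rot.from_quat([x,y,z,w]).inv().apply(np.asarray(P)-k["position"])
    return np.c_[k["fx"]*q[:,0]/q[:,2]+k["cx"],k["fy"]*q[:,1]/q[:,2]+k["cy"]]
def box(p,size,zc):
    s=np.array([[a,b,c] for a in(-.5,.5) for b in(-.5,.5) for c in(-.5,.5)])*size
    c,n=np.cos(p[2]),np.sin(p[2])
    return np.c_[p[0]+c*s[:,0]-n*s[:,1],p[1]+n*s[:,0]+c*s[:,1],zc+s[:,2]]
S=8
def iou(m,k,p,size,zc):
    h=cv2.convexHull(proj(k,box(p,size,zc)).astype(np.float32))[:,0]
    lo=np.maximum(np.floor(h.min(0)).astype(int)-6,0); hi=np.ceil(h.max(0)).astype(int)+7
    sub=m[lo[1]:hi[1],lo[0]:hi[0]].astype(np.uint8)
    big=cv2.resize(sub,None,fx=S,fy=S,interpolation=cv2.INTER_LINEAR if 0 else cv2.INTER_NEAREST)
    im=np.zeros_like(big); cv2.fillPoly(im,[np.round((h-lo+.5)*S-.5).astype(np.int32)],1)
    return (im&big).sum()/max(1,(im|big).sum())
def fit(views,p0,size,zc):
    """views: list of (mask,calib); p0 x,y ; scan yaw then refine. -> x,y,yaw,iou"""
    f=lambda p:1-np.mean([iou(m,k,p,size,zc) for m,k in views])
    a0=min(np.linspace(-np.pi/2,np.pi/2,18,endpoint=False),key=lambda a:f([*p0,a]))
    R=minimize(f,[*p0,a0],method="Nelder-Mead",options=dict(initial_simplex=np.array([*p0,a0])+np.array([[0,0,0],[.006,0,0],[0,.006,0],[0,0,.12]]),maxiter=90))
    return np.r_[R.x,1-R.fun]
def regs(thing,cams=("top","scene"),snap=True):
    o=[]
    for c in cams:
        im=vision.snapshot(c); k=vision.get_calibration(c)
        o+=[(np.asarray(d["pixels"]),k,im,c,d["score"]) for d in models.regions_of(thing,c)]
    return o
def locate(thing,p0,size,zc,R=None,thr=.3):
    """fit a known-size box near p0 using every region that covers its projection"""
    R=R or regs(thing); v=[]
    for m,k,im,c,s in R:
        u=proj(k,[[*p0,zc]])[0]; ys,xs=np.nonzero(m)
        if len(xs) and np.hypot(xs.mean()-u[0],ys.mean()-u[1])<12: v.append((m,k))
    return np.r_[fit(v,p0,size,zc),len(v)] if v else None
def down(a): return [0,np.cos(a/2),np.sin(a/2),0]
SH=np.array([.06,.04,.036]); LO=np.array([.15,.036,.03])
E
python3 - <<'E'
from h import *
R=regs("short_1")
for p in [(.362,-.303),(.452,-.014),(.362,.303)]: print("short",np.round(locate("",p,SH,.018,R),3))
R=regs("long_1")
for p in [(.490,.456),(.507,-.438)]: print("long",np.round(locate("",p,LO,.015,R),3))
for t in ("lid","case"):
    x=locate("",(.573,.213),np.array([.138,.24,.078]),.039,regs(t)); print(t,None if x is None else np.round(x,3))
for m,k,im,c,s in regs("rack"): print(c,s,m.sum())
M=[]
for c in("top","scene"):
    for i in range(2):
        vision.snapshot(c); M+=[d["at"] for d in models.mark_of("batten_a",c)]
print(np.round(M,3).tolist())
x=locate("",(.595,-.327),np.array([.11,.055,.012]),.076,regs("tile_a")); print("tile",x)
print(telemetry.current_t())
E
```

```text
short [ 0.361 -0.303 -1.064  0.885  2.   ]
short [ 0.451 -0.014 -0.737  0.883  2.   ]
short [0.364 0.303 1.408 0.81  2.   ]
long [ 0.489  0.454 -0.044  0.931  2.   ]
long [ 0.507 -0.438  0.055  0.92   2.   ]
lid [ 0.575  0.211 -0.114  0.826  3.   ]
case [ 0.575  0.21  -0.113  0.94   2.   ]
top 0.79 1909
scene 0.7 1689
scene 0.6 496
[[0.596, -0.326, 0.069], [0.581, -0.121, 0.068], [0.586, -0.224, 0.067], [0.596, -0.33, 0.068], [0.588, -0.222, 0.07], [0.407, -0.127, 0.002], [0.577, -0.122, 0.067], [0.581, -0.116, 0.07], [0.596, -0.322, 0.071], [0.585, -0.229, 0.068], [0.39, 0.147, 0.0], [0.451, -0.013, 0.016], [0.589, -0.226, 0.067], [0.596, -0.323, 0.074], [0.592, -0.222, -0.001], [0.582, -0.114, 0.071]]
tile [ 0.5930616  -0.32866877  0.14152818  0.91311111  2.        ]
3.0
```

```bash
cat >> h.py <<'E'
CC=np.array([.575,.211]); CY=-.114
RC=np.array([.5875,-.2225]); RY=.077
def W(x,y,z): c,s=np.cos(CY),np.sin(CY); return np.array([CC[0]+c*x-s*y,CC[1]+s*x+c*y,z])
def best(p,a):
    c=[]
    for b in (a,a+np.pi,a-np.pi):
        j=inverse_kinematics(p,down(b))
        if j is not None: c.append((abs(j[5]),b))
    return min(c)[1]
def go(p,a): 
    b=best(p,a); r.move_to(p,down(b)); return b
def knob(f): return W(-.104,.075*np.sin(f),.045+.075*np.cos(f)+.006)
def bar(t): return W(.069-.122*np.cos(t)+.053*np.sin(t),0,.07+.122*np.sin(t)+.053*np.cos(t)+.006)
def up(z,vel=.2):
    p=np.array(telemetry.current_ee_pos()); p[2]=z; r.move_l(p,vel=vel)
def st(*x): print(*x,"t",round(telemetry.current_t(),1),"op",round(telemetry.current_opening(),4),"F",np.round(telemetry.current_wrist_force(),1),"p",np.round(telemetry.current_ee_pos(),3),flush=True)
def save(c,n,crop=None,sc=2):
    im=vision.snapshot(c)[:,:,::-1]
    if crop: x0,y0,x1,y1=crop; im=im[y0:y1,x0:x1]
    cv2.imwrite(f"pics/{n}.png",cv2.resize(im,None,fx=sc,fy=sc,interpolation=cv2.INTER_CUBIC))
E
python3 - <<'E'
from h import *
a=CY+np.pi/2
p=knob(0)
go(p+[0,0,.12],a); gripper_to(.05,20); save("top","t1",(70,120,440,300),2)
vision.snapshot("top"); print([np.round(d["at"],3) for d in models.mark_of("latch_knob","top")][:2],knob(0))
save("wrist","w1",None,1.5); st("above")
E
```

```text
[] [0.47167506 0.22283034 0.126     ]
above t 6.9 op 0.0502 F [-0.5  0.4  0.6] p [0.472 0.223 0.246]
```

View pics/w1.png

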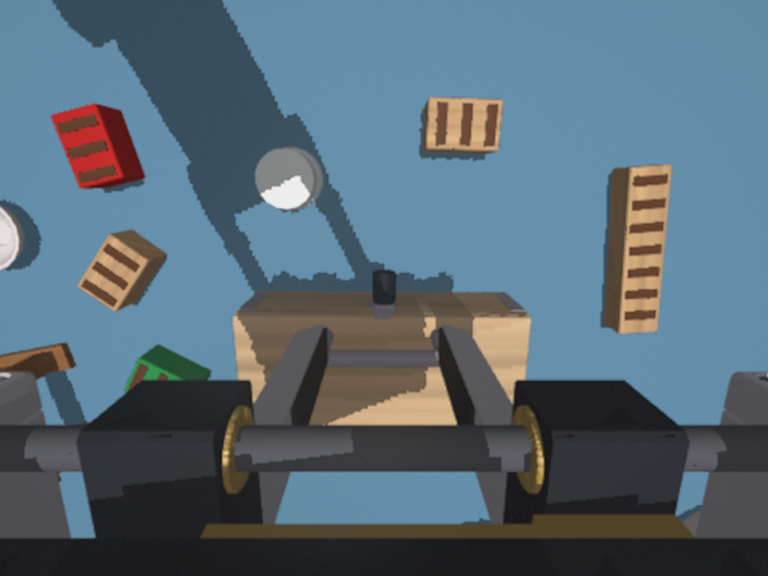

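View pics/t1.png

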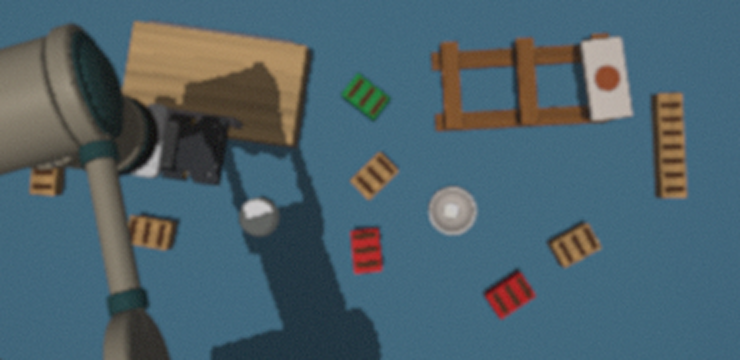

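The enlarged crop settles which blocks are meant. The wooden shorts are at (153,231), (374,175) and (574,243); red at (367,250) and (509,295) and green at (366,97) are look-alikes. In the wrist view the knob at (384,288) is centred between the fingers, so I'll swing the latch next.

```bash
python3 - <<'E'
from h import *
print("guard",r.move_l(knob(0),vel=.12,guard=12)); st("down")
gripper_to(0,15); st("pinched")
for f in np.linspace(0,1.35,8)[1:]: r.move_l(knob(f),vel=.1); 
st("swung")
gripper_to(.05); up(.27); st("up")
# lid bar
b=go(bar(0)+[0,0,.1],CY); gripper_to(.05); save("wrist","w2",None,1.2)
vision.snapshot("scene")
print([np.round(d["at"],3) for d in models.mark_of("latch_knob","scene")][:2],knob(1.35)); st("over bar")
E
```

```text
guard False
down t 8.0 op 0.0499 F [ 0.  -0.1 -0.1] p [0.472 0.223 0.127]
pinched t 8.7 op 0.0154 F [0.  0.6 1.2] p [0.472 0.223 0.126]
swung t 10.7 op 0.0154 F [ 2.9 -3.  -2.9] p [0.48  0.295 0.067]
up t 12.6 op 0.0499 F [-0.  -0.  -0.7] p [0.479 0.295 0.269]
[array([0.48 , 0.293, 0.062]), array([0.52 , 0.213, 0.126])] [0.47999944 0.29553458 0.0674255 ]
over bar t 14.2 op 0.0497 F [ 0.2 -0.4 -0.8] p [0.522 0.217 0.229]
```

View pics/w2.png

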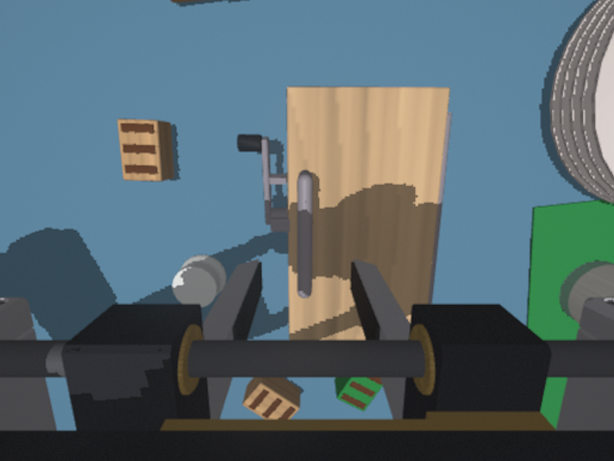

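The latch is aside, with its knob at (250,143), and the bar at column 305 lies centred between the fingers. Now I'll open the lid.

```bash
python3 - <<'E'
from h import *
print("guard",r.move_l(bar(0),vel=.1,guard=12)); gripper_to(0,30); st("pinched")
for t in np.linspace(0,1.62,10)[1:]: r.move_l(bar(t),vel=.12); st(round(t,2))
gripper_to(.035); up(.34,.2); st("up")
save("scene","s2",(230,90,460,300),3)
vision.snapshot("scene"); print([np.round(d["at"],3) for d in models.mark_of("lid_bar","scene")][:2],bar(1.62))
E
```

```text
guard False
pinched t 16.1 op 0.0114 F [-3.8  0.5  2.7] p [0.521 0.217 0.129]
0.18 t 16.4 op 0.0111 F [-6.2  0.1  3.2] p [0.532 0.216 0.15 ]
0.36 t 16.8 op 0.011 F [-6.4  0.2  6.4] p [0.546 0.214 0.169]
0.54 t 17.1 op 0.0111 F [-9.1  0.1 10.5] p [0.564 0.212 0.185]
0.72 t 17.4 op 0.0107 F [-9.2 -1.3 13.9] p [0.585 0.21  0.199]
0.9 t 17.8 op 0.0109 F [-4.9 -2.1 11.7] p [0.61  0.207 0.207]
1.08 t 18.1 op 0.0118 F [-0.2 -1.2  6.3] p [0.634 0.204 0.21 ]
1.26 t 18.5 op 0.0113 F [-0.2 -3.   4.7] p [0.659 0.201 0.209]
1.44 t 18.9 op 0.0107 F [ 1.  -3.3  2.5] p [0.681 0.198 0.204]
1.62 t 19.2 op 0.0112 F [ 0.5 -3.6 -0.1] p [0.702 0.196 0.194]
up t 20.6 op 0.0352 F [-0.5 -0.2 -0.4] p [0.702 0.197 0.339]
[array([0.7  , 0.196, 0.19 ]), array([ 0.586, -0.227,  0.065])] [0.70210585 0.19644683 0.19524561]
```

View pics/s2.png

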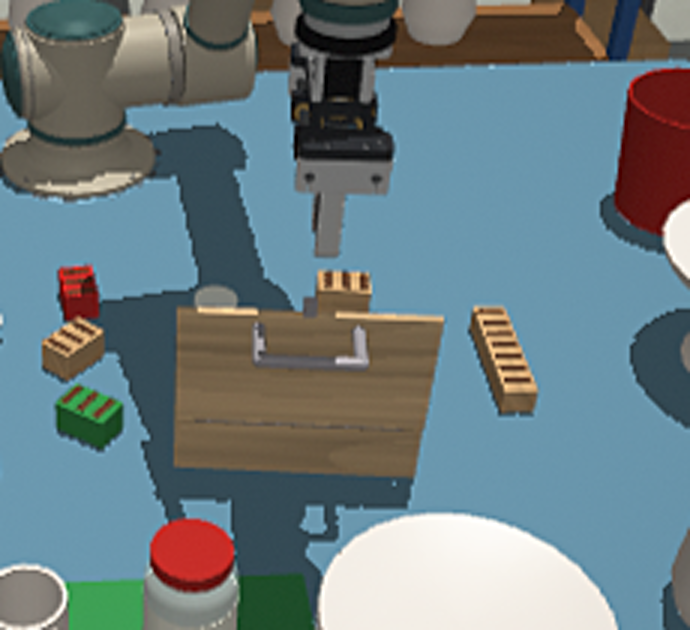

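The lid stands upright, with its bar on the far side. Next are the short blocks, each located again just before the grasp.

```bash
cat >> h.py <<'E'
def lookS(p):
    x=locate("short_1",p,SH,.018)
    print("fit",None if x is None else np.round(x,3)); return x
def pick(x,wid,z=.029,F=40,zup=.2):
    p=np.array([x[0],x[1],z]); b=go(p+[0,0,.12],x[2]+np.pi/2); gripper_to(wid+.035,F)
    g=r.move_l(p,vel=.15,guard=15); gripper_to(0,F); st("gripped",g); up(zup,.2)
    o=telemetry.current_opening(); st("lifted"); return abs(o-wid)<.006
def slot(y,x=0.):
    p=W(x,y,.2); b=go(p,CY+np.pi/2); st("over slot")
    p[2]=.038; g=r.move_l(p,vel=.12,guard=15); st("in",g); gripper_to(.056); up(.2,.25); st("out")
E
python3 - <<'E'
from h import *
x=lookS((.364,.303))
if x is not None and x[3]>.7:
    ok=pick(x,.04); print(ok)
    if ok: slot(.066)
for q in [(.451,-.014),(.361,-.303)]: lookS(q)
save("wrist","w3",None,1.2)
E
```

```text
fit [0.363 0.302 1.306 0.824 1.   ]
gripped False t 24.9 op 0.041 F [ 0.5 -1.3  3.5] p [0.363 0.302 0.029]
lifted t 25.9 op 0.0409 F [-0.2 -0.1 -0.9] p [0.362 0.301 0.199]
True
over slot t 27.5 op 0.0408 F [ 0.1 -0.2 -1.5] p [0.582 0.277 0.2  ]
in False t 29.0 op 0.0407 F [ 0.5 -0.  -0.8] p [0.583 0.277 0.039]
out t 30.3 op 0.0558 F [-0.6  1.2 -0.5] p [0.582 0.276 0.199]
fit [ 0.451 -0.014 -0.738  0.892  2.   ]
fit [ 0.361 -0.302 -1.096  0.894  2.   ]
```

```bash
python3 - <<'E'
from h import *
for q,y in [((.451,-.014),0.),((.361,-.303),-.066)]:
    x=lookS(q)
    if x is None or x[3]<.75: print("moved?"); break
    if not pick(x,.04): print("miss"); break
    slot(y)
go(np.array([.35,.2,.35]),0); save("top","t3",None,1.5); print(telemetry.current_t())
vision.snapshot("scene");
for c in("top","scene"): print([(np.round(d["at"],3).tolist(),round(d["score"],2)) for d in models.mark_of("short_1",c)])
E
```

```text
fit [ 0.45  -0.014 -0.73   0.893  2.   ]
gripped False t 34.3 op 0.0398 F [-0.4 -0.5  3.4] p [ 0.451 -0.014  0.029]
lifted t 35.3 op 0.0395 F [-0.2  0.6 -0.5] p [ 0.45  -0.013  0.199]
over slot t 36.3 op 0.0401 F [-0.2 -0.4 -0.3] p [0.574 0.21  0.199]
in False t 37.8 op 0.04 F [ 0.  -0.2 -1. ] p [0.576 0.211 0.039]
out t 39.1 op 0.0559 F [-0.2 -0.1  0.1] p [0.574 0.211 0.199]
fit [ 0.36  -0.301 -1.079  0.83   2.   ]
gripped False t 43.4 op 0.0396 F [-0.1  1.1  2.8] p [ 0.36  -0.301  0.029]
lifted t 44.4 op 0.0398 F [ 0.5  0.6 -1.2] p [ 0.36  -0.3    0.199]
over slot t 46.2 op 0.0397 F [ 0.9  0.6 -0.3] p [0.568 0.144 0.2  ]
in False t 47.7 op 0.0401 F [-0.4 -0.3 -1.1] p [0.568 0.146 0.039]
out t 49.0 op 0.0559 F [-0.5  0.3 -0.4] p [0.567 0.145 0.199]
50.5167
[([0.565, 0.003, 0.022], 0.88), ([0.58, 0.282, 0.028], 0.87), ([0.286, -0.211, 0.015], 0.81), ([0.346, -0.006, 0.018], 0.75), ([0.57, 0.145, 0.025], 0.72), ([0.387, 0.154, -0.001], 0.44)]
[([0.348, -0.004, 0.014], 0.78), ([0.566, -0.002, 0.014], 0.78), ([0.288, -0.21, 0.018], 0.49)]
```

View pics/t3.png

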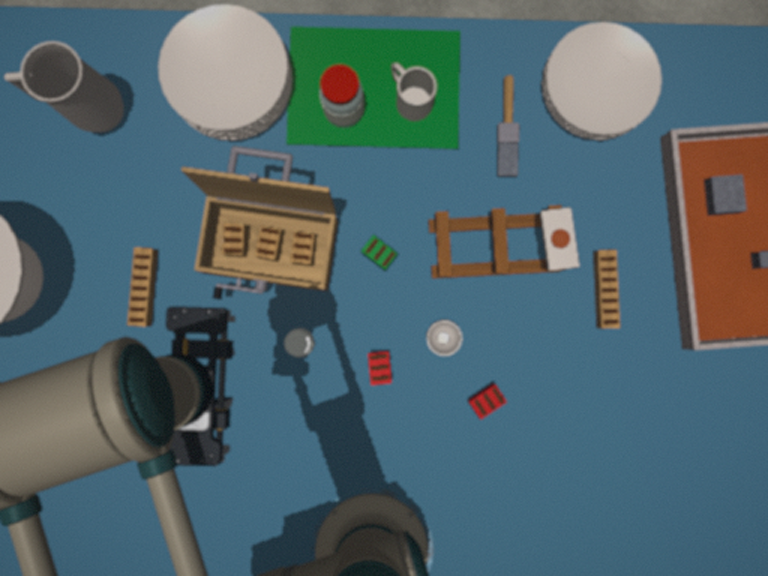

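All three shorts lie in the case, at (234,238), (269,242) and (303,247). I'll close the lid.

```bash
python3 - <<'E'
from h import *
q=bar(1.62); q[2]=.34
go(q,CY); gripper_to(.035,30); print("g",r.move_l(bar(1.62),vel=.12,guard=12)); gripper_to(0,30); st("pinched")
for t in np.linspace(1.62,0,10)[1:]: r.move_l(bar(t),vel=.12); st(round(t,2))
p=bar(0); p[2]-=.006; print("push",r.move_l(p,vel=.05,guard=20)); st("pushed")
gripper_to(.05); up(.25); st("up")
# latch
b=go(knob(1.35)+[0,0,.15],CY+np.pi/2); gripper_to(.05,15); save("wrist","w4",None,1.2)
for c in("top","scene"):
    vision.snapshot(c)
    print([np.round(d["at"],3).tolist() for t in("lid_bar","latch_knob") for d in models.mark_of(t,c)[:1]],bar(0),knob(1.35))
E
```

```text
g False
pinched t 54.4 op 0.0116 F [ 0.3 -0.5  0.3] p [0.702 0.196 0.196]
1.44 t 54.8 op 0.0111 F [-0.3  0.3  5.3] p [0.68  0.199 0.205]
1.26 t 55.1 op 0.011 F [-0.3  0.2  9.3] p [0.657 0.202 0.21 ]
1.08 t 55.5 op 0.0108 F [-1.5  1.3 11. ] p [0.633 0.205 0.21 ]
0.9 t 55.8 op 0.0109 F [-4.   1.5  8.8] p [0.608 0.208 0.205]
0.72 t 56.1 op 0.0109 F [-3.9  2.6  7.5] p [0.585 0.211 0.196]
0.54 t 56.5 op 0.0111 F [-4.8  4.1  2.1] p [0.564 0.213 0.183]
0.36 t 56.9 op 0.011 F [-2.3  5.4  0.8] p [0.547 0.215 0.167]
0.18 t 57.2 op 0.0106 F [-1.   5.1 -1.8] p [0.533 0.217 0.148]
0.0 t 57.5 op 0.0114 F [-1.   4.9 -1.5] p [0.522 0.218 0.127]
push True
pushed t 57.8 op 0.0109 F [-0.3 -0.8  4.2] p [0.521 0.218 0.125]
up t 59.3 op 0.0503 F [-0.1 -0.3 -1.2] p [0.52  0.219 0.249]
[[0.52, 0.213, 0.123], [0.48, 0.303, 0.059]] [0.52234402 0.21702892 0.129     ] [0.47999944 0.29553458 0.0674255 ]
[[0.521, 0.216, 0.124], [0.486, 0.226, 0.043]] [0.52234402 0.21702892 0.129     ] [0.47999944 0.29553458 0.0674255 ]
```

View pics/w4.png

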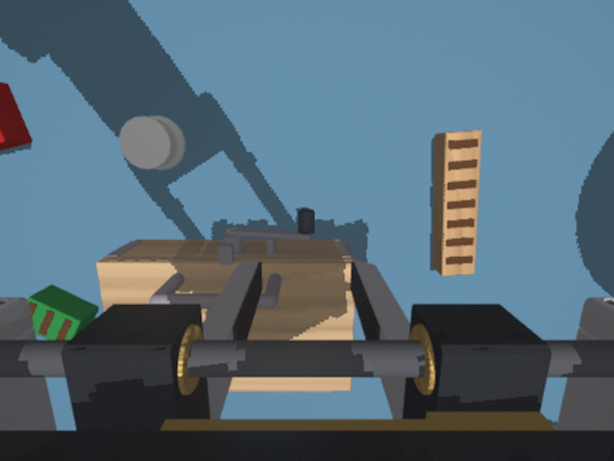

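The lid is shut and the knob at (306,221) is centred between the fingers. Next I'll swing the latch upright, then lay the right-hand long block on its batten.

```bash
cat >> h.py <<'E'
def B(y,z,x=0.): c,s=np.cos(RY),np.sin(RY); return np.array([RC[0]+c*x-s*y,RC[1]+s*x+c*y,z])
def lay(y):
    p=B(y,.22); go(p,RY+np.pi/2); st("over batten")
    p[2]=.07+.029+.001; g=r.move_l(p,vel=.1,guard=8); st("laid",g); gripper_to(.056); up(.25,.2); st("off")
E
python3 - <<'E'
from h import *
print("g",r.move_l(knob(1.35),vel=.12,guard=12)); gripper_to(0,15); st("pinched")
for f in np.linspace(1.35,-.01,8)[1:]: r.move_l(knob(f),vel=.1)
st("swung"); gripper_to(.05); st("rel"); up(.27)
x=locate("long_1",(.507,-.438),LO,.015); print(np.round(x,3))
ok=pick(x,.036); print(ok)
for c in("top","scene"):
    vision.snapshot(c); print([np.round(d["at"],3).tolist() for d in models.mark_of("latch_knob",c)[:2]],knob(0))
if ok: lay(0.)
E
```

```text
g False
pinched t 63.2 op 0.0157 F [ 1.  -1.   0.8] p [0.48  0.295 0.067]
swung t 65.2 op 0.0155 F [-2.8  0.8 14. ] p [0.472 0.222 0.128]
rel t 65.9 op 0.0497 F [ 0.2 -0.5  0.8] p [0.472 0.222 0.126]
[ 0.508 -0.438  0.051  0.901  2.   ]
gripped False t 71.5 op 0.0356 F [-0.   0.5  1.4] p [ 0.508 -0.438  0.029]
lifted t 72.5 op 0.0357 F [ 0.5 -1.1 -1.1] p [ 0.508 -0.437  0.198]
True
[[0.475, 0.227, 0.119], [0.49, 0.453, 0.016]] [0.47167506 0.22283034 0.126     ]
[[0.469, 0.221, 0.124]] [0.47167506 0.22283034 0.126     ]
over batten t 73.6 op 0.0356 F [ 0.2 -0.  -1.6] p [ 0.587 -0.224  0.22 ]
laid False t 75.0 op 0.0355 F [ 0.7 -0.2 -1.6] p [ 0.588 -0.223  0.101]
off t 76.4 op 0.0559 F [-0.4 -0.1 -0. ] p [ 0.587 -0.222  0.249]
```

```bash
python3 - <<'E'
from h import *
x=locate("long_1",(.490,.455),LO,.015); print(np.round(x,3))
ok=pick(x,.036,zup=.25); print(ok)
if ok: lay(.105)
go(np.array([.25,.4,.35]),0)
save("top","t5",None,1.5); save("scene","s5",(90,150,400,270),2.5)
for p in (B(0,0),B(.105,0)):
    print(np.round(p,3),np.round(locate("long_1",p[:2],LO,.085),3))
    R=regs("long_1"); 
for c in("top","scene"):
    vision.snapshot(c)
    for t in("tile_a","dish","pot","latch_knob","lid_bar"): print(t,[np.round(d["at"],3).tolist() for d in models.mark_of(t,c)[:1]])
st("end")
E
```

```text
[ 0.488  0.454 -0.046  0.922  2.   ]
gripped False t 81.1 op 0.0357 F [-0.1  0.2  2. ] p [0.488 0.454 0.029]
lifted t 82.4 op 0.036 F [ 0.3  0.9 -2.5] p [0.487 0.454 0.248]
True
over batten t 84.5 op 0.0354 F [-0.3  0.3 -1.5] p [ 0.58  -0.117  0.22 ]
laid False t 85.8 op 0.0359 F [ 0.5 -0.5 -0.7] p [ 0.58  -0.118  0.101]
off t 87.3 op 0.0565 F [-0.2  0.6 -0.8] p [ 0.579 -0.118  0.249]
[ 0.588 -0.222  0.   ] [ 0.588 -0.222  0.069  0.917  2.   ]
[ 0.579 -0.118  0.   ] [ 0.578 -0.117  0.086  0.925  2.   ]
tile_a [[0.589, -0.328, 0.075]]
dish [[0.409, -0.127, 0.004]]
pot [[0.391, 0.153, -0.003]]
latch_knob [[0.586, -0.221, 0.085]]
lid_bar [[0.522, 0.214, 0.121]]
tile_a [[0.594, -0.329, 0.07]]
dish [[0.408, -0.131, -0.002]]
pot [[0.388, 0.146, -0.001]]
latch_knob [[0.575, 0.21, 0.001]]
lid_bar [[0.521, 0.215, 0.124]]
end t 91.0 op 0.056 F [ 0.   0.2 -0.4] p [0.25 0.4  0.35]
```

View pics/t5.png

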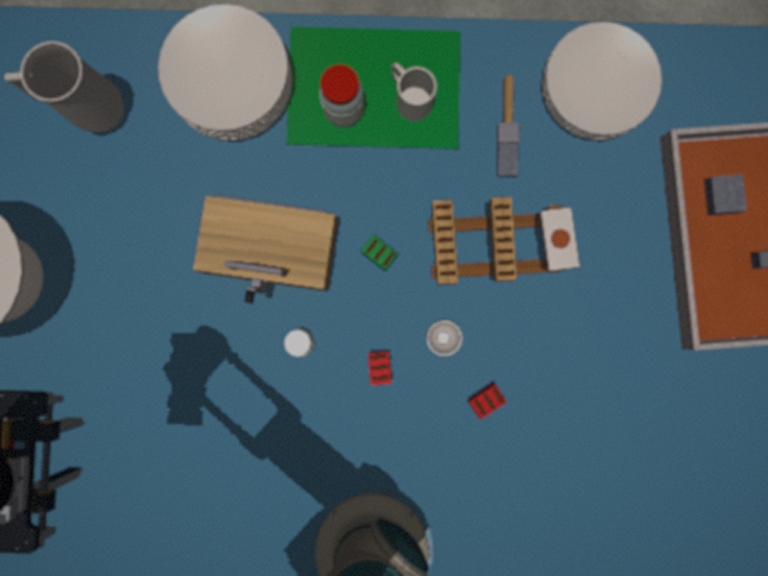

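View pics/s5.png

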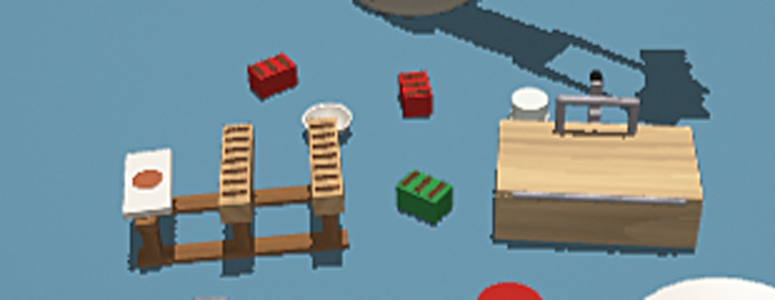

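```bash
python3 - <<'E'
from h import *
r.sign_off(); print(telemetry.current_t())
E
```

```text
the job is handed in; nothing more can be done
the job is handed in; nothing more can be done
```

The job is done and handed in, at about 91 s of the 210 s allowed. I swung the latch aside, opened the lid to 1.62 rad and put all three wooden short blocks in the case. I then shut the lid, swung the latch upright, and laid the two long blocks along battens b and c.

What the last checks showed:
- **Long blocks:** both fit within about 1 mm and 0.01 rad of my estimate of the batten axes, and they look level in the pictures.
- **Short blocks:** an overhead picture before closing showed all three inside the case.
- **Lid and latch:** the lid handle was measured at its shut position. The knob measured upright right after the swing. In the final check neither camera's latch reading landed on the knob, but in both final pictures the knob looks upright, where it was at the start.
- **Left alone:** the tile, dish and jar measured within about 1 cm of where they started. The two red and one green look-alike blocks were not touched.

I saw no knocked block or loosened grip during the run.

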